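# Click the finishing turntable round one place and load the hare

### The arm

A 6-joint arm with a two-finger parallel gripper is mounted at the origin on the work surface; the furniture and walls round the work are solid. World frame = base frame: x ahead of the robot, y to its left, z up, the work surface at z = 0. Lengths are in mm, angles in rad, forces in N, time in s.
With the tool pointing down it reaches from about 425 to 950 mm from the base axis. Payload 3.5 kg.
Tool frame: the origin (TCP) lies at the very end of the fingers, on their centre line; the grasp point (between the pads) lies 19 mm behind it (env.pinch_z is the distance from the TCP to the grasp point, in mm); z points along the fingers, y is the line along which they close (so a half turn about z gives the same grasp; the last joint's range is limited). The gripper opens to 85 mm and grips with 20 to 120 N. Pads are 22 mm wide; open, the fingers measure 114 mm over their backs; the gripper's body (76 mm by 85 mm) begins 54 mm behind the grasp point. The pads swing forward as they close: fully open they stand 13 mm farther back than shut.
Start: joints at [1.094, 0.286, 1.577, -0, 1.279, -0.15], TCP at [216.648, 639.273, 200.225] pointing down, gripper open.
Joint ranges: [-2.77, 2.77], [-0.9, 2.22], [0.21, 2.48], [-1.53, 4.67], [0.24, 2.81], [-2.84, 2.84]. Speed limits (rad/s): [2.79, 2.79, 3.14, 3.14, 3.14, 3.14].

### API

Orientations are given as [roll, pitch, yaw] about the fixed x, y, z axes, in that order (R = Rz(yaw) Ry(pitch) Rx(roll)).
In Python, from workcell import env, optics gives the robot as it stands.
- The arm moves only by the shell command python3 -m handwheel 'ROWS' [OPENING] [FORCE]. ROWS is JSON, a list of rows, each a list of 2 entries, a list of its own where there are three numbers: the shift along the world's x, y, z in m, then the turn about the world's z in degrees. A call has 1 to 20 rows; each row shifts and turns the commanded pose from where the row before left it; what a row does not reach is not made up. A row lasts 1/10 s, in which the tool goes at most 50 mm and 8.59 degrees, less where a joint would pass 70% of its speed; a pose out of reach is approached as far as the arm can. A call is refused whole if a number of a shift passes 0.05 or a number of a turn 8.59, either way. A call with a gripper value outside its range is refused whole. OPENING is the closure, from 0 (fully open) to 1 (shut), set as the call begins (- or left out, the last holds). The fingers move at their own pace and stop on an object; FORCE is the grip in N (left out, the last holds). Time passes only in rows, so rows that do not move let the fingers close. It gives the time, the measured TCP pose, the force, the opening and the grip force at its end, in the units of the state.
- env.sense(): the state, without advancing time (a new reading comes with each control period).
- optics.camera(name): name is "side" or "top" or "wrist"; returns the picture (384x512x3 uint8, red, green, blue); there is no depth.
- optics.camera_params(name): a dict with "camera_matrix" (3x3 intrinsics, pixels), "distortion" ([k1, k2, p1, p2, k3] as OpenCV has them; the pictures are not rectified), "R" (3x3) and "t" (3): a world point X has camera coordinates R X + t. Camera axes: x right, y down, z forward; pixel columns grow to the right and rows downward; lengths in mm; the calibration is good to about 2 mm. A picture is of the moment at which its call begins: read the wrist's pose just before it. camera_params takes no time and is no camera call; for the wrist camera it gives the pose at the moment of the call.
- env.sign_off(): hands the job in; it is judged then, once.
The state is a dict: "clock": time; "joints": joint angles; "dq": joint speeds; "joint_torque": joint torques, N m; "ee_pos": TCP position; "tool_rot": TCP orientation; "force": force on the tool from outside, world axes, zero at the start; "torque": the same for the moment, N m; "gripper_width": opening from 0.0 (shut) to 1.0 (fully open); "grasp_force": force on a finger pad.
Only numpy, scipy, OpenCV 4.12 (cv2) and the standard library are available. Lean on these libraries where they do the work, as an engineer would, in place of code of your own. Each camera call takes 0.05 s, during which the arm holds its last target. There are 200 camera calls.

### The job

The little four-place turntable holds carvings and blanks for waxing. Push it round anticlockwise (seen from above) by exactly one click, so that its only empty place comes to the brass pointer and the things on it stay standing in their places. Then pick up the carved hare and set it down gently in that place, upright, lengthwise inside the low wooden lips, without disturbing anything else.

Things in the scene. Friction and masses are not known exactly. Their poses are not given: they have to be found in the camera images.
- turntable: Turntable, fixed to the bench. Origin on its upright axis at bench height, z up; its -x points to the brass pointer (50 mm high, 147 mm from the axis). Plywood platter 264 mm across, top 54 mm above the bench, with four cork places a quarter turn apart, centres 80 mm from the axis. At the start: owl at the pointer, wood blocks at the +x and -y places, the +y place empty.
- platter (a joint): Turn of the platter (rad), 0 at the start, growing anticlockwise from above. Clicks each 1.571 rad (quarter turn), no stops, no ratchet. The detent pulls to the nearest click: resists most (0.27 N m) at 0.39 rad from a click, none at 0.785; beyond that it draws the platter on to the next click within about 3 s and holds it. Damping 0.18 N m s/rad.
- empty_place (a point): Centre of the empty place, on the cork; turns with the platter, axes the turntable's at joint 0. A level pad inside four wooden lips 6 mm high, 4 mm thick; inside them 92 mm long (its x) and 52 mm wide (its y, pointing away from the turning axis).
- owl_place (a point): Centre of the place on which the owl stands, on the cork's surface; turns with the platter.
- left_post (a point): Top centre of one of four wooden push pegs, midway between the places: the one between the empty place and the place farthest from the pointer. 116 mm from the axis, 14 to 18 mm thick, 56 mm high, top 110 mm above the bench; turns with the platter. The other three stand likewise, a quarter turn apart.
- owl: Carved wooden owl, 44 x 54 mm, 83 mm high, 70 g, loose on its place. Origin at the centre of its underside, z up.
- block_back: Plain wood block 35 x 60 x 30 mm, loose on the place farthest from the pointer. Origin at the centre of its underside, z up.
- block_right: Plain wood block 40 x 85 x 22 mm, loose on the place at the turntable's -y side. Origin at the centre of its underside, z up.
- hare: Carved wooden hare with upright ears, about 70 g, standing on the bench to the robot's right: 36 mm thick (its x), 81 mm long (its y), 74 mm high. Origin at the centre of its underside, z up. To be grasped across its thickness, about 30 mm above its underside.
- sander: Cork sanding block, 60 x 102 x 28 mm, loose on the bench near the hare. A bystander. Origin at the centre of its underside.
Mind the look-alikes: they are no part of the job. What is shaped like the owl but green or pink is not meant.

How it is judged (in metres and radians):
On the way, in this order (a step that is already met when the one before it is completed fails the run):
1. the platter is one click further anticlockwise, at rest, the hare still off the turntable (value of joint platter between 1.49 and 1.65 rad and velocity of joint platter between -0.1 and 0.1 rad/s and horizontal distance between hare and empty_place above 0.08 m), for 0.2 s.
2. the hare stands in the place at the pointer, let go (x of hare in the frame of empty_place between -0.012 and 0.012 m and y of hare in the frame of empty_place between -0.014 and 0.014 m and z of hare in the frame of empty_place below 0.003 m and angle between hare's own z axis and vertical below 0.08 rad and contact force between hare and the fingers below 0.1 N), for 0.2 s.
At the end, for the whole second after the job is handed in: Platter 1.571 +- 0.08 rad anticlockwise from its start. Hare upright (0.08 rad) and at rest on the cork of the place now at the pointer: within 12 mm along, 14 mm across, 3 mm in height, lengthwise within 0.25 rad. Owl upright within 22 mm of its place's centre, blocks still on the platter (value of joint platter between 1.49 and 1.65 rad and x of hare in the frame of empty_place between -0.012 and 0.012 m and y of hare in the frame of empty_place between -0.014 and 0.014 m and z of hare in the frame of empty_place between -0.003 and 0.003 m and angle between each of hare, owl's own z axis and vertical below 0.08 rad and angle between the y axis of hare and the x axis of empty_place, either way round below 0.25 rad and distance between owl and owl_place below 0.022 m and linear speed of each of hare, owl below 0.02 m/s); the robot touches nothing.
It fails at once if the platter is turned past the next click or backwards by half a click (value of joint platter above 2.2 rad or value of joint platter below -0.6 rad).
It fails at once if the owl is tipped or a block turned over or taken off the turntable (angle between owl's own z axis and vertical above 0.4 rad or angle between any of block_back, block_right's own z axis and vertical above 0.5 rad or horizontal distance between any of block_back, block_right and turntable above 0.11 m).
It fails at once if the hare is dropped or pressed hard on the turntable (over 25 N) (contact force between hare and turntable above 25 N).
It fails at once if the sanding block is moved by more than 30 mm (distance of sander from where it was at the start of the episode above 0.03 m).
It also fails if it takes over 64 s, if anything falls off the work surface, if the arm or the gripper's body presses on something with over 40 N, if the wrist force passes 120 N, or if a joint passes its speed limit or range.

## Working session

There is one attempt and no reset: what is moved stays moved. The work goes in short steps, Python scripts to look and compute and a shell command to move; the robot and the scene stay as the last step left them, time stands still between calls to the robot, and variables do not carry over. Pictures are saved under pics/ and viewed, at most 10 in all, crops included, and the job is handed in when it is done.

```bash
mkdir -p pics
python3 - <<'E'
from workcell import env, optics
import cv2
for n in ("top","side"):
    im=optics.camera(n); cv2.imwrite(f"pics/{n}0.png",im[:,:,::-1])
    p=optics.camera_params(n); print(n,p)
print(env.sense())
E
```

```text
top {'camera_matrix': array([[417.7499126 ,   0.        , 256.60405781],
       [  0.        , 417.7499126 , 191.25848096],
       [  0.        ,   0.        ,   1.        ]]), 'distortion': array([-0.14050067,  0.        ,  0.        ,  0.        ,  0.        ]), 'R': array([[-0.00149934, -0.99996179, -0.00861227],
       [-0.98729373,  0.00284872, -0.15888035],
       [ 0.15889882,  0.00826462, -0.98726028]]), 't': array([ -68.3644527 ,  413.54482327, 1268.78849853])}
side {'camera_matrix': array([[457.44444483,   0.        , 258.13152617],
       [  0.        , 457.44444483, 194.03424412],
       [  0.        ,   0.        ,   1.        ]]), 'distortion': array([-0.01812319,  0.        ,  0.        ,  0.        ,  0.        ]), 'R': array([[ 0.9080148 , -0.41864363, -0.0157044 ],
       [-0.26587611, -0.54689063, -0.79386431],
       [ 0.32375764,  0.72501597, -0.60789212]]), 't': array([-409.53732455,  161.14348014, 1578.76718664])}
{'clock': 0.1, 'joints': array([ 1.09400274e+00,  2.87130058e-01,  1.57801127e+00, -2.01452464e-06,
        1.27860751e+00, -1.50008393e-01]), 'dq': array([-0.00080854, -0.00066327, -0.00379635,  0.00014726, -0.00116283,
        0.00041201]), 'joint_torque': array([ 7.17760813e-04, -4.07299483e+01, -2.93697453e+01, -1.28150759e-04,
        3.50305512e-03,  3.88616115e-06]), 'ee_pos': array([216.3495551 , 638.69875982, 198.96071185]), 'tool_rot': array([-3.13946040e+00, -3.20327621e-04,  2.81480770e+00]), 'force': array([-0.331445  ,  0.0452113 ,  0.57041762]), 'torque': array([-0.00702464,  0.02335849, -0.02661518]), 'grasp_force': 0.0, 'gripper_width': 1.0039392670430158}
```

View pics/top0.png

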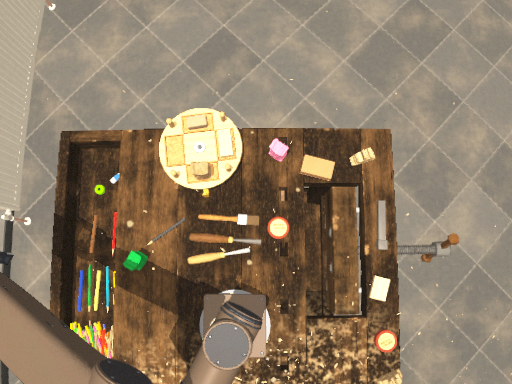

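View pics/side0.png

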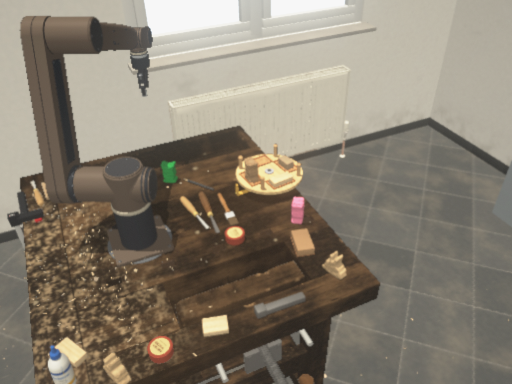

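Top view: turntable at (201,148) with the pointer at (206,191), sander at (318,167) and a hare-like carving at (362,157). The green (135,260) and pink (278,150) pieces are look-alikes. The side view shows hare-like carvings at (335,264) and (115,368), and the one at (335,264) is next to the sander. I'll confirm with an enlarged crop and measure.

```bash
cat > h.py <<'E'
from workcell import env, optics
import cv2, numpy as np
def ray(n,uv,P=None):
    p=P or optics.camera_params(n)
    u=cv2.undistortPoints(np.array(uv,float).reshape(-1,1,2),p["camera_matrix"],p["distortion"]).reshape(-1,2)
    d=np.c_[u,np.ones(len(u))]@p["R"]; c=-p["R"].T@p["t"]; return c,d
def onz(n,uv,z,P=None):
    c,d=ray(n,uv,P); return c+d*((z-c[2])/d[:,2])[:,None]
def proj(n,X,P=None):
    p=P or optics.camera_params(n)
    return cv2.projectPoints(np.array(X,float).reshape(-1,1,3),cv2.Rodrigues(p["R"])[0],p["t"],p["camera_matrix"],p["distortion"])[0].reshape(-1,2)
E
python3 - <<'E'
from h import *
t=cv2.imread("pics/top0.png"); s=cv2.imread("pics/side0.png")
a=cv2.resize(t[95:205,145:255],(440,440),interpolation=cv2.INTER_CUBIC)
b=cv2.resize(t[130:185,290:385],(340,197),interpolation=cv2.INTER_CUBIC)
c=cv2.resize(s[225:285,285:355],(340,291),interpolation=cv2.INTER_CUBIC)
o=np.zeros((490,790,3),np.uint8); o[:440,:440]=a; o[:197,445:785]=b; o[199:490,445:785]=c
cv2.imwrite("pics/crop0.png",o)
# platter ellipse
hsv=cv2.cvtColor(t,cv2.COLOR_BGR2HSV)
print(onz("top",[[201,148],[206,191]],54), onz("top",[[318,167],[362,157]],28),onz("side",[[115,368],[335,264]],30))
E
```

```text
[[547.73455783 104.53888565  54.        ]
 [411.23039887  86.1174157   54.        ]] [[ 491.33922551 -263.60167338   28.        ]
 [ 524.03842181 -406.09977799   28.        ]] [[-169.72103324 -476.63247812   30.        ]
 [ 529.32963635 -408.20272562   30.        ]]
```

View pics/crop0.png

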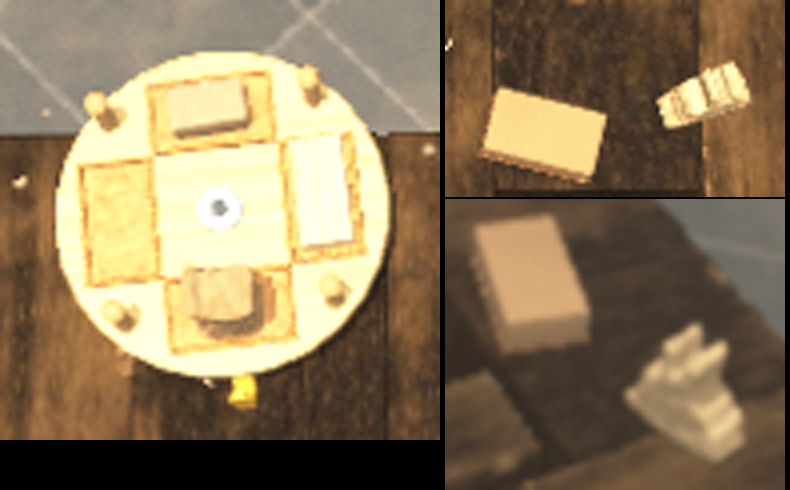

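Confirmed: the target hare (upright ears, plain wood) is the one at top (362,157), side (335,264), next to the sander. The carving at side (115,368) is about 700 mm from any sander, so it is not meant. The plain wooden owl is at the pointer, the empty place is on the left, and left_post is at the upper left, about (169,120). Next I measure the turntable's axis and yaw.

Run:
```python
from h import *
t=cv2.imread("pics/top0.png"); 
f=lambda P:np.array(P)/4.+[145-.375,95-.375]
tops=onz("top",f([[96,98],[308,71],[337,283-8],[113,308]]),110)
print("pegs",tops.round(1),tops.mean(0).round(1))
c=onz("top",f([[219,208]]),56)[0]; print("hub",c)
for p in tops: print(np.hypot(*(p-c)[:2]).round(1),np.degrees(np.arctan2(*(p-c)[1::-1])).round(1))
# empty place outer lip corners
e=onz("top",f([[80,166],[155,157],[160,278],[88,287]]),60);print("empty",e.round(1),e.mean(0).round(1))
d=e.mean(0)-c;print(np.hypot(*d[:2]),np.degrees(np.arctan2(d[1],d[0])))
# platter outline
hsv=cv2.cvtColor(t,cv2.COLOR_BGR2HSV)
m=((hsv[:,:,2]>200)).astype(np.uint8); m[:, :150]=0;m[:,250:]=0;m[:100]=0;m[200:]=0
cs=max(cv2.findContours(m,cv2.RETR_EXTERNAL,cv2.CHAIN_APPROX_NONE)[0],key=cv2.contourArea)
w=onz("top",cs.reshape(-1,2),54)[:,:2].astype(np.float32)
print(cv2.fitEllipseDirect(w),cv2.minEnclosingCircle(w))
# hare
for n,z in(("top",0),):
    m=((hsv[:,:,2]>110)).astype(np.uint8)
    r=m[135:180,340:385]; nn,l,st,ce=cv2.connectedComponentsWithStats(r); k=1+st[1:,4].argmax()
    ys,xs=np.nonzero(l==k); print(st[k],ce[k]+[340,135]); print(cv2.minAreaRect(onz(n,np.c_[xs+340,ys+135],40)[:,:2].astype(np.float32)))
w=optics.camera_params("wrist");s=env.sense();print(w,-w["R"].T@w["t"])
```

```text
pegs [[624.7 198.2 110. ]
 [644.3  36.1 110. ]
 [485.   12.2 110. ]
 [460.8 179.  110. ]] [553.7 106.4 110. ]
hub [551.68315392 109.47152637  56.        ]
114.9 50.6
118.1 -38.4
118.0 -124.4
114.4 142.6
empty [[585.9 220.2  60. ]
 [592.5 160.6  60. ]
 [494.9 153.6  60. ]
 [488.1 210.   60. ]] [540.4 186.1  60. ]
77.47306842699172 98.40211655840749
((549.1162719726562, 109.02142333984375), (260.0154724121094, 269.1395263671875), 104.47286987304688) ((543.4837646484375, 114.56422424316406), 145.9634552001953)
[   9    0   36   45 1014] [369.35996055 158.83727811]
((522.0323486328125, -418.1407165527344), (113.82344818115234, 143.69973754882812), 89.96076965332031)
{'camera_matrix': array([[319.47395411,   0.        , 256.32039586],
       [  0.        , 319.47395411, 194.67589937],
       [  0.        ,   0.        ,   1.        ]]), 'distortion': array([0.02366404, 0.        , 0.        , 0.        , 0.        ]), 'R': array([[ 0.32207623,  0.9467131 , -0.00109794],
       [ 0.9103623 , -0.30939082,  0.27480502],
       [ 0.25982182, -0.08950769, -0.96149935]]), 't': array([-674.76861459,  -33.67806274,  378.79032031])} [149.56817923 662.29725212 372.72068833]
```

```bash
python3 -m handwheel '[[[0.015,-0.017,0],0],[[0.03,-0.033,0],0],[[0.03,-0.033,0],0],[[0.03,-0.033,0],0],[[0.03,-0.033,0],0],[[0.03,-0.033,0],0],[[0.03,-0.033,0],0],[[0.03,-0.033,0],0],[[0.03,-0.033,0],0],[[0.03,-0.033,0],0],[[0.03,-0.033,0],0],[[0.03,-0.033,0],0],[[0.03,-0.033,0],0],[[0.03,-0.033,0],0],[[0.03,-0.033,0],0],[[0.004,-0.004,0],0],[[0,0,0],0],[[0,0,0],0]]' 1 40
python3 - <<'E'
from h import *
s=env.sense();P=optics.camera_params("wrist");im=optics.camera("wrist");cv2.imwrite("pics/w1.png",im[:,:,::-1])
print(s["clock"],s["ee_pos"],s["tool_rot"])
a=np.radians(np.array([0,90,180,270])+52)
print(proj("wrist",np.c_[551+116*np.cos(a),109+116*np.sin(a),[110]*4],P).round(),proj("wrist",[[551,109,56]],P))
E
```

```text
clock: 1.9
ee_pos: [654.7, 157.1, 199.6]
tool_rot: [-3.141, -0.002, 2.815]
force: [-0.3, 0.3, 0.3]
gripper_width: -0.0
grasp_force: 0.0
1.9 [654.7313651  157.08628591 199.59774155] [-3.14147362e+00 -1.61924814e-03  2.81529634e+00]
[[293. 137.]
 [195. -85.]
 [ -1.  31.]
 [121. 219.]] [[171.68477176  89.99807366]]
```

View pics/w1.png

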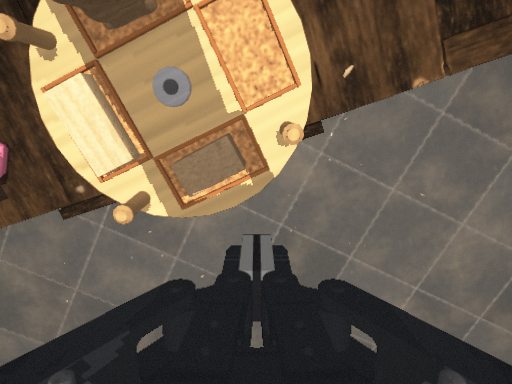

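The wrist view shows left_post's top at (293,131), another peg's top at (123,213), the hub at (171,87), the empty place at (248,50) and block_back at (209,163). I'll refine the turntable estimate from these.

Run:
```python
from h import *
P=optics.camera_params("wrist")
a=onz("wrist",[[293,131],[123,213],[3,27]],110,P); print(a)
c=(a[0]+a[2])/2; h=onz("wrist",[[171,87]],56,P)[0]; print("axis",c,h)
for p in a: d=p-h; print(np.hypot(d[0],d[1]),np.degrees(np.arctan2(d[1],d[0])))
e=onz("wrist",[[195,8],[245,110],[299,84]],60,P);print("lip corners",e.round(1)); d=e[1]-e[0];print(np.degrees(np.arctan2(d[1],d[0])))
# blocks top: back corners
```

```text
[[617.72302434 202.20614636 110.        ]
 [637.54199226  41.84243643 110.        ]
 [478.39548862  21.94781681 110.        ]]
axis [548.05925648 112.07698159 110.        ] [548.27717546 109.74394013  56.        ]
115.6373015510991 53.09078348444181
112.15534638466075 -37.25933647343463
112.2123407838246 -128.5181806430146
lip corners [[495.8 155.9  60. ]
 [590.1 168.9  60. ]
 [584.2 223.9  60. ]]
7.828887305075528
```

```bash
python3 -m handwheel '[[[0,0,-0.015],0],[[0,0,-0.03],0],[[0,0,-0.03],0],[[0,0,-0.02],0],[[0,0,-0.01],0],[[0,0,0],0],[[-0.0025,0.006,0],0],[[-0.0025,0.006,0],0],[[-0.003,0.0045,0],0],[[-0.003,0.0045,0],0],[[-0.003,0.004,0],0],[[-0.003,0.004,0],0],[[0,0,0],0]]'
```

```text
clock: 3.25
ee_pos: [638.1, 185.9, 95.2]
tool_rot: [-3.142, -0.0, 2.816]
force: [0.9, -0.1, -0.3]
gripper_width: 0.0
grasp_force: 0.0
```

```bash
python3 -m handwheel '[[[-0.0034,0.0038,0],0],[[-0.0036,0.0036,0],0],[[-0.0036,0.0036,0],0],[[-0.0038,0.0034,0],0],[[-0.004,0.003,0],0],[[-0.0042,0.003,0],0],[[-0.0042,0.0028,0],0],[[-0.0044,0.0026,0],0],[[-0.0045,0.0023,0],0],[[-0.0046,0.0022,0],0],[[-0.0047,0.0021,0],0],[[-0.0047,0.002,0],0],[[-0.0049,0.0015,0],0],[[-0.0049,0.0014,0],0],[[-0.005,0.0012,0],0],[[-0.005,0.001,0],0]]'
python3 - <<'E'
from h import *
im=optics.camera("top")[:,:,::-1]; w=optics.camera("wrist")[:,:,::-1]
o=np.zeros((384,800,3),np.uint8); o[:384,:384]=cv2.resize(im[95:215,140:260],(384,384)); o[:312,384:]=cv2.resize(w,(416,312)); cv2.imwrite("pics/p2.png",o)
E
```

```text
clock: 4.85
ee_pos: [568.7, 224.8, 95.3]
tool_rot: [-3.142, 0.0, 2.815]
force: [-0.1, -0.1, 0.1]
gripper_width: 0.0
grasp_force: 0.0
```

View pics/p2.png

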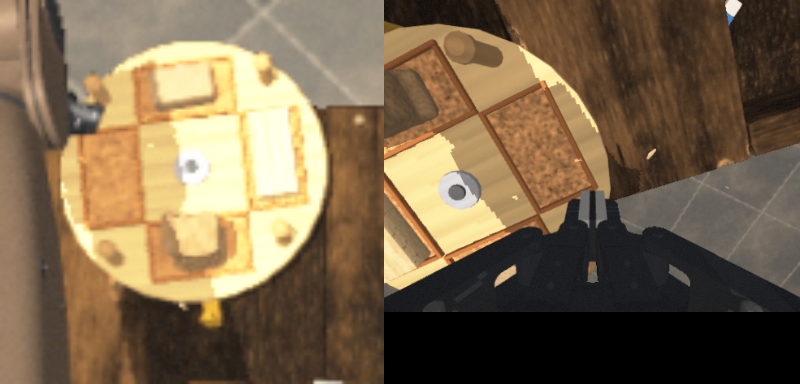

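The platter has not turned: the pegs are where they were, and the narrow closed tip slid past the post's inner side. I'll straddle the post with the fingers half open and aligned with the tangent, and turn the tool along with it.

```bash
python3 -m handwheel '[[[0,0,0.02],0],[[0,0,0.04],0],[[0,0,0.025],0],[[0.0038,-0.0018,0],-8.4],[[0.0038,-0.0018,0],-8.4],[[0.0038,-0.0018,0],-8.4],[[0.0038,-0.0018,0],-8.4],[[0.0038,-0.0018,0],-8.4],[[0.0038,-0.0018,0],-8.4],[[0.0038,-0.0018,0],-8.4],[[0.0038,-0.0018,0],-8.4],[[0.0038,-0.0018,0],-8.4],[[0.0038,-0.0018,0],-8.4],[[0.0038,-0.0018,0],-8.4],[[0.0038,-0.0018,0],-8.4],[[0.0038,-0.0018,0],-8.4],[[0,0,0],0],[[0,0,0],0]]' 0.45
python3 - <<'E'
from h import *
s=env.sense();P=optics.camera_params("wrist");w=optics.camera("wrist")[:,:,::-1]; print(s["ee_pos"],s["tool_rot"],s["joints"])
o=w.copy();u=proj("wrist",[[618,202,110],[548.3,111,56],s["ee_pos"]],P); print(u)
for p in u: cv2.circle(o,tuple(int(v) for v in p),4,(0,0,255),1)
cv2.imwrite("pics/w3.png",o)
E
```

```text
clock: 6.75
ee_pos: [618.5, 201.3, 180.1]
tool_rot: [-3.141, 0.0, 0.912]
force: [-0.2, -0.1, 0.7]
gripper_width: 0.548
grasp_force: 0.0
[618.52835272 201.29636806 180.13102412] [-3.14143642e+00  9.90561799e-05  9.11734246e-01] [1.58863227e-01 2.49254610e-01 1.65917193e+00 4.90424492e-05
 1.23334522e+00 8.17909074e-01]
[[256.96686109 194.92131743]
 [257.57962216 285.36707294]
 [258.51613847 228.48403462]]
```

View pics/w3.png

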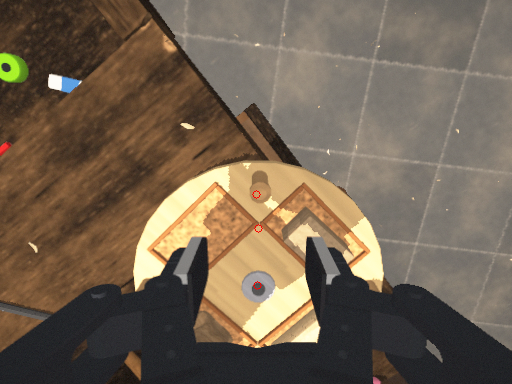

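The post's top is at (259,192), midway between the fingertips (195,240) and (318,240). I'll descend around it and narrow the gap.

```bash
python3 -m handwheel '[[[0,0,-0.015],0],[[0,0,-0.03],0],[[0,0,-0.03],0],[[0,0,-0.015],0],[[0,0,-0.003],0],[[0,0,0],0]]'; python3 -m handwheel '[[[0,0,0],0],[[0,0,0],0],[[0,0,0],0]]' 0.66
python3 - <<'E'
import numpy as np
a=np.radians(np.arange(52.5,143,3)); p=116.5*np.c_[np.cos(a),np.sin(a)]
print(np.diff(p,axis=0).round(1).tolist())
E
```

```text
clock: 7.4
ee_pos: [618.5, 201.4, 86.9]
tool_rot: [-3.141, 0.0, 0.909]
force: [-0.2, 0.7, -0.4]
gripper_width: 0.552
grasp_force: 0.0
clock: 7.7
ee_pos: [619.4, 201.5, 88.8]
tool_rot: [3.14, -0.002, 0.909]
force: [0.7, -0.3, 0.4]
gripper_width: 0.345
grasp_force: 0.0
[[-4.9, 3.6], [-5.1, 3.3], [-5.3, 3.0], [-5.4, 2.8], [-5.6, 2.5], [-5.7, 2.2], [-5.8, 1.9], [-5.9, 1.6], [-6.0, 1.3], [-6.0, 1.0], [-6.1, 0.6], [-6.1, 0.3], [-6.1, 0.0], [-6.1, -0.3], [-6.1, -0.6], [-6.0, -1.0], [-6.0, -1.3], [-5.9, -1.6], [-5.8, -1.9], [-5.7, -2.2], [-5.6, -2.5], [-5.4, -2.8], [-5.3, -3.0], [-5.1, -3.3], [-4.9, -3.6], [-4.7, -3.8], [-4.5, -4.1], [-4.3, -4.3], [-4.1, -4.5], [-3.8, -4.7]]
```

```bash
python3 -m handwheel '[[[-0.0049,0.0036,0],3],[[-0.0051,0.0033,0],3],[[-0.0053,0.003,0],3],[[-0.0054,0.0028,0],3],[[-0.0056,0.0025,0],3],[[-0.0057,0.0022,0],3],[[-0.0058,0.0019,0],3],[[-0.0059,0.0016,0],3],[[-0.006,0.0013,0],3],[[-0.006,0.001,0],3]]'
python3 - <<'E'
from h import *
im=optics.camera("top")[:,:,::-1]; w=optics.camera("wrist")[:,:,::-1]
o=np.zeros((384,800,3),np.uint8); o[:384,:384]=cv2.resize(im[95:215,140:260],(384,384)); o[:312,384:]=cv2.resize(w,(416,312)); cv2.imwrite("pics/p4.png",o)
E
```

```text
clock: 8.7
ee_pos: [563.0, 224.8, 88.1]
tool_rot: [3.14, -0.0, 1.435]
force: [0.2, 0.3, -0.3]
gripper_width: 0.342
grasp_force: 0.0
```

View pics/p4.png

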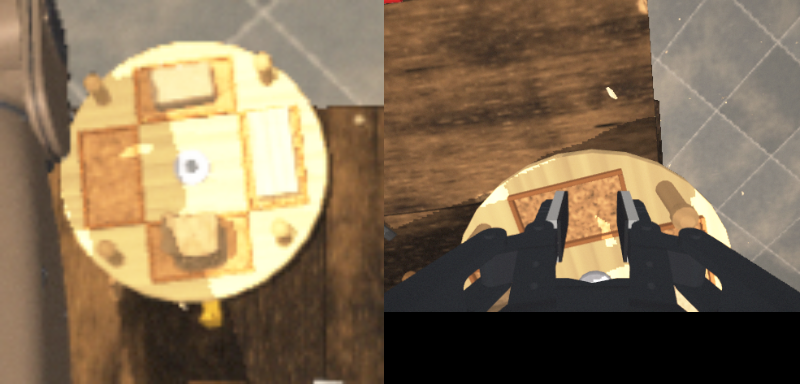

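The platter is still unturned. The post's top, at panel (685,215), is outside the fingers, whose tips are at (560,195) and (628,195). I'll check numerically where the post and fingertips really are.

Run:
```python
from h import *
P=optics.camera_params("wrist"); s=env.sense()
print(s["ee_pos"], -P["R"].T@P["t"])
f=lambda x,y:[(x-384)*512/416.,y*512/416.]
for z in (88,95,110,120): print(z,onz("wrist",[f(685,218),f(560,195),f(628,195)],z,P)[:,:2].round(1).tolist())
print("base",onz("wrist",[f(665,187)],54,P))
print("hub",onz("wrist",[f(597,278)],56,P))
print("proj TCP",proj("wrist",[s["ee_pos"]],P))
# triangulate left_post with old: top cam & wrist1(from file pixel) 
print("top-camera proj of (618,202,110),(618,202,54):",proj("top",[[618,202,110],[618,202,54]]))
print("side proj",proj("side",[[618,202,110],[618,202,54]]))
t=cv2.imread("pics/top0.png");g=cv2.cvtColor(t,cv2.COLOR_BGR2GRAY)
print(g[112:128,160:180])
s0=cv2.imread("pics/side0.png");g=cv2.cvtColor(s0,cv2.COLOR_BGR2GRAY);u=proj("side",[[618,202,110]])[0].astype(int)
print(u);print(g[u[1]-8:u[1]+22,u[0]-9:u[0]+10])
```

```text
[562.6192608  224.82477598  87.88683852] [571.42521688 294.91860655 261.60936456]
88 [[626.3, 190.7], [537.6, 221.6], [586.4, 214.8]]
95 [[624.1, 194.9], [539.0, 224.6], [585.8, 218.0]]
110 [[619.3, 203.9], [541.9, 230.9], [584.5, 225.0]]
120 [[616.2, 209.9], [543.8, 235.1], [583.6, 229.6]]
base [[621.42398267 202.15905875  54.        ]]
hub [[551.46156325 119.78403571  56.        ]]
proj TCP [[257.98412949 229.39655899]]
top-camera proj of (618,202,110),(618,202,54): [[167.30679362 121.22474213]
 [171.10854259 126.8865673 ]]
side proj [[274.20652599 144.57931206]
 [274.13130699 156.20894037]]
[[146 145 145 143 141 145 148 147 146 142 140 141 142 143 147 143 145 147
  151 154]
 [146 148 144 148 143 145 144 146 141 143 142 143 143 142 142 142 144 147
  149 169]
 [147 146 145 146 141 142 144 143 146 141 141 140 141 141 144 142 143 146
  173 238]
 [147 146 140 145 142 144 141 142 143 143 141 141 139 141 141 143 159 237
  242 249]
 [148 142 141 141 142 140 142 141 140 140 139 139 141 143 145 157 242 250
  250 250]
 [147 140 136 140 138 139 138 139 133 132 138 137 142 149 171 242 250 251

[... 2602 characters left out ...]
 230 227 217 206 202 192 180 192 203 200 198
  197]
 [197 189 177 172 191 214 226 230 230 229 227 225 213 179 177 190 196 198
  198]
 [198 193 188 181 177 186 209 223 229 226 221 216 190 152 147 171 189 199
  200]
 [202 194 192 194 183 159 174 201 214 200 183 173 149 139 133 143 167 189
  197]
 [202 197 193 192 185 155 155 172 170 157 162 172 164 147 129 131 144 160
  180]
 [196 192 175 172 174 173 196 199 185 161 174 189 175 149 129 128 133 137
  149]
 [172 174 165 181 196 213 226 228 221 201 180 173 166 154 132 127 129 131
  136]
 [177 202 211 220 224 226 228 230 230 225 208 173 160 161 151 138 127 128
  131]
 [217 229 231 231 230 227 226 227 230 230 225 211 186 163 164 160 139 127
  126]]
```

The post's position is confirmed at about (620,201), but the overlap was evidently too small, so the tips slid over the knob. I'll go back and straddle it deeper, at TCP z of about 70. That is clear of the blocks, which are 25 mm away sideways.

```bash
python3 -m handwheel '[[[0,0,0.02],0],[[0,0,0.04],0],[[0,0,0.01],0],[[0.0095,-0.004,0],-5],[[0.0095,-0.004,0],-5],[[0.0095,-0.004,0],-5],[[0.0095,-0.004,0],-5],[[0.0095,-0.004,0],-5],[[0.0095,-0.004,0],-5],[[0,0,0],0],[[0,0,-0.02],0],[[0,0,-0.03],0],[[0,0,-0.02],0],[[0,0,-0.01],0],[[0,0,-0.008],0],[[0,0,0],0],[[0,0,0],0]]' 0.6
python3 - <<'E'
from h import *
s=env.sense();P=optics.camera_params("wrist");w=optics.camera("wrist")[:,:,::-1];u=proj("wrist",[s["ee_pos"],[620,201,110]],P);print(u,s["ee_pos"],s["tool_rot"])
o=w.copy()
for p in u: cv2.circle(o,tuple(int(v) for v in p),4,(0,0,255),1)
t=optics.camera("top")[:,:,::-1]
cv2.imwrite("pics/w5.png",np.hstack([o,cv2.resize(t[100:192,145:214],(288,384))]))
E
```

```text
clock: 10.5
ee_pos: [620.6, 200.8, 70.3]
tool_rot: [3.14, -0.001, 0.909]
force: [0.2, 0.8, -0.1]
gripper_width: 0.399
grasp_force: 0.0
[[258.54363529 228.48773248]
 [257.80118818 260.9739895 ]] [620.58901722 200.75095365  70.34360541] [ 3.14036019e+00 -1.30163282e-03  9.09267725e-01]
```

View pics/w5.png

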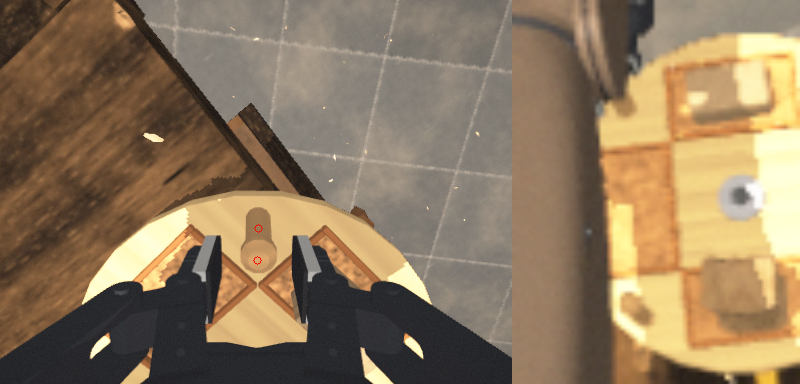

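Now the post, with its head at (259,257) and base at (258,213), stands between the pads, whose tips are at (210,237) and (300,237). Driving the quarter turn.

```bash
python3 -m handwheel '[[[-0.0049,0.0036,0],3],[[-0.0051,0.0033,0],3],[[-0.0053,0.003,0],3],[[-0.0054,0.0028,0],3],[[-0.0056,0.0025,0],3],[[-0.0057,0.0022,0],3],[[-0.0058,0.0019,0],3],[[-0.0059,0.0016,0],3]]'
python3 - <<'E'
from h import *
P=optics.camera_params("wrist");w=optics.camera("wrist")[:,:,::-1]
cv2.imwrite("pics/w6.png",w)
g=cv2.cvtColor(w,cv2.COLOR_BGR2GRAY)
s0=cv2.imread("pics/w5.png")[:,:512]
# peg between the fingers still? compare brightness profile on row 250
print(cv2.cvtColor(s0,cv2.COLOR_BGR2GRAY)[245,205:305:4]); print(g[245,205:305:4]); print(w[245,205:305:8].tolist())
E
```

```text
clock: 11.4
ee_pos: [578.1, 221.5, 70.7]
tool_rot: [3.136, -0.002, 1.33]
force: [4.2, -0.0, -1.6]
gripper_width: 0.404
grasp_force: 1.6
[141 139 108  33 119 201 200 200 196 169 152 157 157 159 158 157 154 127
 192 192 191 194  33  34 141]
[146 145 116  38  80  95 204 207 209 207 203 196 200 128 158 163 164 165
 164 163 161 145  34  37 148]
[[143, 146, 148], [114, 115, 118], [52, 72, 106], [136, 202, 235], [142, 207, 239], [137, 200, 235], [135, 196, 232], [100, 150, 196], [101, 156, 203], [106, 156, 203], [103, 153, 199], [37, 34, 33], [145, 148, 150]]
```

Contact: a 4.2 N push with the post against the rear pad. Continuing.

```bash
python3 -m handwheel '[[[-0.006,0.0013,0],3],[[-0.006,0.001,0],3],[[-0.0061,0.0006,0],3],[[-0.0061,0.0003,0],3],[[-0.0061,0,0],3],[[-0.0061,-0.0003,0],3],[[-0.0061,-0.0006,0],3],[[-0.006,-0.001,0],3],[[-0.006,-0.0013,0],3],[[-0.0059,-0.0016,0],3],[[-0.0058,-0.0019,0],3],[[-0.0057,-0.0022,0],3]]'
python3 -m handwheel '[[[-0.0056,-0.0025,0],3],[[-0.0054,-0.0028,0],3],[[-0.0053,-0.003,0],3],[[-0.0051,-0.0033,0],3],[[-0.0049,-0.0036,0],3],[[-0.0047,-0.0038,0],3],[[-0.0045,-0.0041,0],3],[[-0.0043,-0.0043,0],3],[[-0.0041,-0.0045,0],3],[[-0.0038,-0.0047,0],3],[[0,0,0],0],[[0,0,0],0],[[0,0,0],0]]'
```

```text
clock: 12.65
ee_pos: [504.6, 215.9, 70.3]
tool_rot: [3.14, 0.0, 1.957]
force: [0.4, 0.8, -0.2]
gripper_width: 0.401
grasp_force: 0.0
clock: 13.95
ee_pos: [457.0, 179.4, 69.7]
tool_rot: [3.141, 0.001, 2.479]
force: [-0.1, -0.3, -0.5]
gripper_width: 0.399
grasp_force: 0.0
```

```bash
python3 -m handwheel '[[[0,0,0.02],0],[[0,0,0.04],0],[[0,0,0.04],0],[[0,0,0.03],0],[[0.02,-0.04,0.01],0],[[0.02,-0.04,0],0],[[0.02,-0.037,0],0],[[0,0,0],0],[[0,0,0],0],[[0,0,0],0]]' 0
python3 - <<'E'
from h import *
s=env.sense();P=optics.camera_params("wrist");w=optics.camera("wrist")[:,:,::-1]; t=optics.camera("top")[:,:,::-1]
print(s["ee_pos"],s["tool_rot"])
np.savez("w7.npz",**P); cv2.imwrite("pics/w7raw.png",w)
o=np.zeros((384,800,3),np.uint8);o[:,:512]=w;o[:288,512:]=cv2.resize(t[100:200,150:250],(288,288))
cv2.imwrite("pics/w7.png",o)
print(proj("wrist",[[469,100.6,54]],P))
E
```

```text
clock: 14.95
ee_pos: [516.1, 63.0, 209.0]
tool_rot: [-3.141, -0.001, 2.48]
force: [-0.8, -0.4, 0.2]
gripper_width: 1.002
grasp_force: 0.0
[516.11350753  62.98507824 208.97075337] [-3.14148974e+00 -8.74074528e-04  2.48009264e+00]
[[256.62170325 114.57206254]]
```

View pics/w7.png

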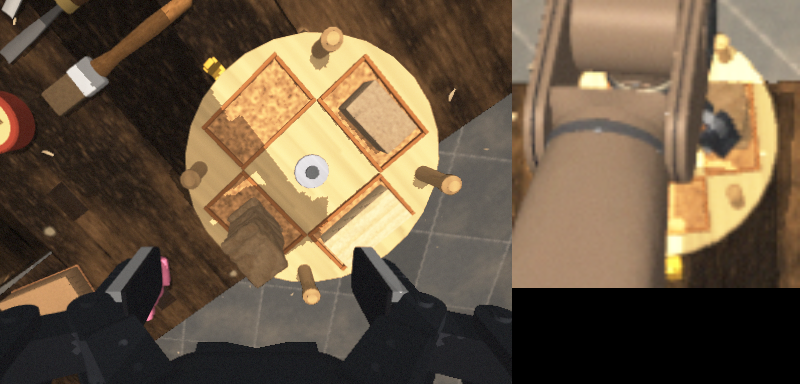

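The platter has turned one click. The empty place is by the yellow pointer (213,68), with corners at about (275,54), (317,98), (246,165) and (204,127). The owl and both blocks stand in their places. Next, the place's exact pose and the hare's pose.

```bash
cat >> h.py <<'E'
def blob(im,roi,lo):
    x0,y0,x1,y1=roi; m=(im[y0:y1,x0:x1].max(2)>lo).astype(np.uint8)
    n,l,st,ce=cv2.connectedComponentsWithStats(m); k=1+st[1:,4].argmax(); ys,xs=np.nonzero(l==k)
    return np.c_[xs+x0,ys+y0].astype(np.float32),st[k]
E
python3 - <<'E'
from h import *
P=dict(np.load("w7.npz"))
c=onz("wrist",[[275,54],[317,98],[246,165],[204,127]],60,P);print("corners",c.round(1).tolist(),"centre",c.mean(0))
for a,b in((0,3),(1,2),(3,2),(0,1)): d=c[b]-c[a];print(np.hypot(*d[:2]).round(1),np.degrees(np.arctan2(d[1],d[0])).round(1))
print("hub",onz("wrist",[[312,172]],56,P))
pg=onz("wrist",[[331,38],[453,184],[311,296],[187,180]],110,P);print("pegs",pg.round(1).tolist(),pg.mean(0))
for i in(0,1,2,3):
  d=pg[i]-pg.mean(0);print(np.hypot(*d[:2]),np.degrees(np.arctan2(d[1],d[0])))
t=cv2.imread("pics/top0.png")
for lo in(150,180,205):
  p,st=blob(t,(346,145,380,170),lo); print(lo,st.tolist(),cv2.minAreaRect(p))
print(onz("top",[[350,160],[375,150]],40))
E
```

```text
corners [[436.4, 147.6, 60.0], [492.5, 156.1, 60.0], [501.6, 61.4, 60.0], [446.2, 52.3, 60.0]] centre [469.19302014 104.37245809  60.        ]
95.8 -84.1
95.1 -84.5
56.1 9.3
56.7 8.6
hub [[550.17852902 110.44124045  56.        ]]
pegs [[457.8, 182.2, 110.0], [619.6, 200.2, 110.0], [635.2, 37.9, 110.0], [473.8, 19.4, 110.0]] [546.63200523 109.95366944 110.        ]
114.49815734415236 140.85340655756963
116.07146407311402 51.039394115295906
114.18200165662569 -39.10927598480584
116.14728788668299 -128.80475317509766
150 [3, 0, 30, 25, 381] ((362.5294494628906, 159.11764526367188), (26.678918838500977, 25.70877456665039), 75.96376037597656)
180 [3, 2, 26, 19, 270] ((361.3999938964844, 156.19998168945312), (12.649109840393066, 24.66576385498047), 71.56504821777344)
205 [3, 2, 26, 18, 240] ((361.3665466308594, 156.0729522705078), (12.527549743652344, 24.756824493408203), 72.6459732055664)
[[ 511.26795948 -364.1503326    40.        ]
 [ 544.1223821  -446.29461863   40.        ]]
```

```bash
python3 -m handwheel '[[[0.001,-0.02,0],-2],[[0.001,-0.04,0],-3],[[0.001,-0.04,0],-3],[[0.001,-0.04,0],-3],[[0.001,-0.04,0],-3],[[0.001,-0.04,0],-3],[[0.001,-0.04,0],-3],[[0.001,-0.04,0],-3],[[0.001,-0.04,0],-3],[[0.001,-0.04,0],-3],[[0.001,-0.04,0],-1],[[0,-0.04,0],0],[[0,-0.01,0],0],[[0,0,0],0],[[0,0,0],0]]' 0
python3 - <<'E'
from h import *
s=env.sense();P=optics.camera_params("wrist");w=optics.camera("wrist")[:,:,::-1]
np.savez("w8.npz",**P); cv2.imwrite("pics/w8raw.png",w); print(s["ee_pos"],s["tool_rot"])
x,y=proj("wrist",[[527,-405,37]],P)[0].astype(int);print(x,y)
for lo in(140,170,200):
  p,st=blob(w,(x-80,max(y-80,0),x+80,y+80),lo);print(lo,st.tolist(),cv2.minAreaRect(p),p.mean(0))
o=w.copy()
for X in([527,-405,0],[527,-405,74]): cv2.circle(o,tuple(int(v) for v in proj("wrist",[X],P)[0]),3,(0,0,255),1)
cv2.imwrite("pics/w8.png",cv2.resize(o[:300,100:420],(640,600),interpolation=cv2.INTER_CUBIC))
E
```

```text
clock: 16.55
ee_pos: [527.9, -406.1, 208.9]
tool_rot: [3.141, -0.001, 1.957]
force: [-0.5, 1.6, -0.9]
gripper_width: 1.005
grasp_force: 0.0
[ 527.91862012 -406.11882241  208.94400452] [ 3.14146800e+00 -1.30421656e-03  1.95737308e+00]
256 169
140 [0, 61, 80, 99, 4196] ((215.49996948242188, 198.99996948242188), (78.99998474121094, 97.99998474121094), 0.0) [202.02837 206.94804]
170 [59, 44, 35, 68, 2011] ((253.3606719970703, 166.5327911376953), (32.68340301513672, 66.9059066772461), 5.19442892074585) [253.181   167.06265]
200 [60, 44, 34, 68, 1843] ((253.34483337402344, 166.36209106445312), (32.13860321044922, 66.43638610839844), 4.763641834259033) [253.3771  166.57732]
```

View pics/w8.png

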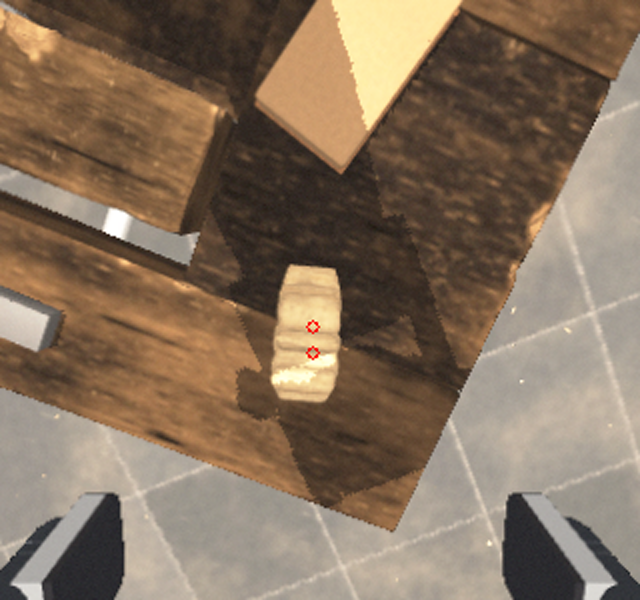

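The hare is at crop (307,333), which is full-image (253,166), with its long axis almost upright in the picture (about 5° tilt). The fingers straddle it clear of everything, and the sander is farther up at (360,80). I'll compute the correction.

Run:
```python
from h import *
P=dict(np.load("w8.npz")); w=cv2.imread("pics/w8raw.png")
p,st=blob(w,(200,100,312,249),175)
for z in(25,37,50):
  q=onz("wrist",p,z,P)[:,:2].astype(np.float32); r=cv2.minAreaRect(q); print(z,r)
# mid lines per row, widths
for y in range(135,200,6):
  xs=p[p[:,1]==y][:,0]
  if len(xs): a=onz("wrist",[[xs.min(),y],[xs.max()+1,y]],37,P); print(y,xs.min(),xs.max(),a.mean(0).round(1)[:2],np.hypot(*(a[1]-a[0])[:2]).round(1))
```

```text
25 ((524.0016479492188, -406.3979797363281), (37.77137756347656, 77.03386688232422), 16.650882720947266)
37 ((523.2280883789062, -404.1955261230469), (36.50457000732422, 74.4503173828125), 16.6507625579834)
50 ((522.3900146484375, -401.8094787597656), (35.13225555419922, 71.65143585205078), 16.650875091552734)
135 244.0 267.0 [ 512.8 -370.5] 25.6
141 242.0 268.0 [ 514.6 -376.6] 29.0
147 240.0 269.0 [ 516.5 -382.8] 32.4
153 239.0 269.0 [ 518.5 -389. ] 33.6
159 239.0 269.0 [ 520.9 -395. ] 33.8
165 238.0 268.0 [ 522.4 -401.6] 34.0
171 237.0 269.0 [ 524.9 -407.8] 36.4
177 238.0 267.0 [ 526.9 -414.3] 33.2
183 236.0 268.0 [ 528.9 -420.8] 36.7
189 235.0 267.0 [ 530.5 -427.7] 36.9
195 238.0 265.0 [ 533.6 -433.9] 31.5
```

```bash
python3 -m handwheel '[[[-0.0033,-0.002,-0.02],-4.8],[[0,0,-0.04],0],[[0,0,-0.04],0],[[0,0,-0.035],0],[[0,0,-0.03],0],[[0,0,-0.02],0],[[0,0,-0.01],0],[[0,0,-0.005],0],[[0,0,0],0],[[0,0,0],0]]' 0; python3 -m handwheel '[[[0,0,0],0],[[0,0,0],0],[[0,0,0],0],[[0,0,0],0],[[0,0,0],0],[[0,0,0],0],[[0,0,0],0],[[0,0,0],0]]' 1 30
```

```text
clock: 17.6
ee_pos: [525.2, -410.4, 11.0]
tool_rot: [3.14, 0.002, 1.873]
force: [0.7, -1.0, 0.3]
gripper_width: 1.002
grasp_force: 0.0
clock: 18.4
ee_pos: [524.6, -410.2, 9.8]
tool_rot: [3.141, 0.001, 1.872]
force: [0.5, 0.5, 4.0]
gripper_width: 0.397
grasp_force: 31.3
```

```bash
python3 -m handwheel '[[[0,0,0.01],0],[[0,0,0.03],0],[[0,0,0.04],0],[[0,0,0.04],0],[[0,0,0.03],0],[[0,0,0.01],0],[[0,0,0],0]]'; python3 -m handwheel '[[[-0.0011,0.01,0],0],[[-0.002,0.02,0],0],[[-0.0045,0.04,0],-1],[[-0.0045,0.04,0],-1],[[-0.0045,0.04,0],-1],[[-0.0045,0.04,0],-1],[[-0.0045,0.04,0],-1],[[-0.0045,0.04,0],-1],[[-0.0045,0.04,0],-1],[[-0.0045,0.04,0],-1],[[-0.0045,0.04,0],-1],[[-0.0045,0.04,0],-1],[[-0.0045,0.04,0],-1.4],[[-0.0025,0.03,0],0],[[-0.001,0.0122,0],0],[[0,0,0],0],[[0,0,0],0],[[0,0,0],0]]'
python3 - <<'E'
from h import *
s=env.sense();P=optics.camera_params("wrist");w=optics.camera("wrist")[:,:,::-1]; print(s["ee_pos"],s["tool_rot"],s["gripper_width"],s["grasp_force"])
cv2.imwrite("pics/w9.png",w); np.savez("w9.npz",**P)
E
```

```text
clock: 19.1
ee_pos: [524.7, -410.3, 170.9]
tool_rot: [3.14, 0.003, 1.872]
force: [0.9, 0.3, -0.1]
gripper_width: 0.4
grasp_force: 31.0
clock: 20.9
ee_pos: [468.0, 101.3, 168.6]
tool_rot: [-3.14, 0.0, 1.672]
force: [0.3, 0.6, -0.6]
gripper_width: 0.4
grasp_force: 30.9
[468.04239424 101.27306368 168.63045619] [-3.14047049e+00  3.32496993e-04  1.67193689e+00] 0.3995664450363379 30.943389390595257
```

```bash
python3 -m handwheel '[[[0.0005,0.0007,-0.01],0],[[0,0,-0.03],0],[[0,0,-0.03],0],[[0,0,-0.012],0],[[0,0,-0.004],0],[[0,0,0],0],[[0,0,0],0]]'
python3 - <<'E'
from h import *
s=env.sense();P=optics.camera_params("wrist");w=optics.camera("wrist")[:,:,::-1]; np.savez("w10.npz",**P); cv2.imwrite("pics/w10.png",w)
p=s["ee_pos"];print(p,s["tool_rot"])
ax=np.array([np.cos(1.672),np.sin(1.672),0]); b=p-[0,0,9.8]
L=np.array([468.5,103,60.])
print("hare near end base/nearest lip inner top, outer:",proj("wrist",[b+40.5*ax,b-[0,0,0],L+46*ax,L+50*ax],P).round(1))
g=w.astype(int)
for y in range(100,240,2): print(y,w[y,250:266].mean(0).astype(int).tolist(),w[y,225:235].mean(0).astype(int).tolist())
E
```

```text
clock: 21.65
ee_pos: [469.9, 103.0, 84.6]
tool_rot: [3.139, 0.0, 1.673]
force: [-0.1, -0.6, 0.5]
gripper_width: 0.4
grasp_force: 30.9
[469.92497448 102.96844161  84.6296914 ] [3.13894864e+00 2.66619740e-04 1.67313197e+00]
hare near end base/nearest lip inner top, outer: [[257.5 158. ]
 [257.5 223.6]
 [255.1 144.9]
 [255.1 138.4]]
100 [93, 142, 177] [156, 228, 250]
102 [96, 142, 174] [158, 230, 251]
104 [98, 146, 179] [162, 233, 252]
106 [107, 159, 191] [164, 236, 253]
108 [122, 181, 208] [165, 237, 253]
110 [165, 237, 252] [164, 236, 253]
112 [165, 235, 253] [165, 236, 253]
114 [162, 234, 252] [162, 234, 252]
116 [160, 232, 251] [159, 231, 251]
118 [158, 230, 251] [159, 230, 251]
120 [157, 230, 251] [158, 230, 251]
122 [157, 229, 251] [157, 229, 250]
124 [160, 232, 252] [159, 232, 251]
126 [162, 233, 252] [162, 233, 252]
128 [164, 235, 252] [162, 235, 252]
130 [165, 236, 253] [165, 235, 253]
132 [165, 236, 253] [165, 236, 253]
134 [163, 235, 253] [164, 236, 252]
136 [163, 235, 253] [163, 234, 252]
138 [162, 235, 252] [162, 234, 252]
140 [62, 103, 152] [64, 106, 154]
142 [76, 137, 223
[... 966 characters left out ...]
, 134] [70, 99, 123]
200 [82, 116, 145] [72, 102, 126]
202 [87, 122, 151] [73, 103, 127]
204 [88, 124, 153] [76, 106, 131]
206 [88, 125, 155] [80, 113, 141]
208 [89, 126, 157] [82, 116, 145]
210 [88, 126, 158] [87, 122, 152]
212 [91, 129, 161] [89, 125, 154]
214 [94, 132, 164] [90, 126, 156]
216 [96, 134, 165] [90, 126, 156]
218 [97, 135, 167] [92, 127, 158]
220 [95, 134, 165] [94, 130, 161]
222 [96, 133, 165] [95, 132, 163]
224 [95, 132, 163] [94, 131, 163]
226 [93, 130, 161] [91, 128, 158]
228 [95, 132, 164] [90, 127, 156]
230 [94, 133, 164] [86, 123, 153]
232 [89, 126, 157] [83, 120, 150]
234 [87, 123, 153] [81, 117, 146]
236 [82, 118, 147] [77, 109, 134]
238 [79, 111, 138] [76, 105, 130]
```

The hare's near end is about 7 mm inside the near lip at this height, matching a centred hare to within about 1 mm. Lowering.

```bash
python3 -m handwheel '[[[0,-0.0005,-0.006],0],[[0,0,-0.005],0],[[0,0,-0.003],0],[[0,0,-0.002],0],[[0,0,0],0],[[0,0,0],0]]'; for i in 1; do python3 -m handwheel '[[[0,0,-0.001],0],[[0,0,-0.001],0],[[0,0,0],0]]'; done
```

```text
clock: 22.3
ee_pos: [468.7, 102.6, 67.2]
tool_rot: [-3.142, 0.0, 1.673]
force: [-0.5, -0.1, -0.8]
gripper_width: 0.398
grasp_force: 30.9
clock: 22.6
ee_pos: [468.6, 102.6, 65.1]
tool_rot: [-3.141, -0.0, 1.673]
force: [0.1, 0.2, -0.4]
gripper_width: 0.398
grasp_force: 30.9
```

```bash
python3 -m handwheel '[[[0,0,-0.0008],0],[[0,0,0],0],[[0,0,0],0]]'
```

```text
clock: 22.9
ee_pos: [468.6, 102.6, 64.4]
tool_rot: [-3.141, -0.0, 1.673]
force: [0.0, -0.1, -0.3]
gripper_width: 0.399
grasp_force: 30.9
```

```bash
python3 -m handwheel '[[[0,0,-0.0007],0],[[0,0,0],0],[[0,0,0],0]]' | grep -E "ee_pos|^force"; python3 -m handwheel '[[[0,0,-0.0005],0],[[0,0,0],0],[[0,0,0],0]]'| grep -E "ee_pos|^force"
```

```text
ee_pos: [468.7, 102.6, 63.8]
force: [0.2, -0.5, -1.0]
ee_pos: [468.8, 102.5, 63.7]
force: [-2.1, -0.5, 4.2]
```

Contact at 4 N upward, at the expected height. Releasing.

```bash
python3 -m handwheel '[[[0,0,0],0],[[0,0,0],0],[[0,0,0],0],[[0,0,0],0],[[0,0,0],0]]' 0.2; python3 -m handwheel '[[[0,0,0.005],0],[[0,0,0.015],0],[[0,0,0.03],0],[[0,0,0.04],0],[[0,0,0.04],0],[[0,0,0.02],0],[[0,0,0],0],[[0,0,0],0]]'
python3 - <<'E'
from h import *
s=env.sense();P=optics.camera_params("wrist");w=optics.camera("wrist")[:,:,::-1]; cv2.imwrite("pics/w11.png",w); print(s["ee_pos"])
c=np.array([468.6,102.5,0]);R=lambda z,hx,hy:[c+[0,0,z]+a*hy*np.array([np.cos(1.673),np.sin(1.673),0])+b*hx*np.array([np.sin(1.673),-np.cos(1.673),0]) for a in(1,-1) for b in(1,-1)]
print("lip inner expected",proj("wrist",R(60,26,46),P).round().tolist()); print("hare base",proj("wrist",R(54,18,40.5),P).round().tolist()); print("hub",proj("wrist",[[548,110.5,56]],P).round())
hsv=cv2.cvtColor(w,cv2.COLOR_BGR2HSV); u=proj("wrist",[c+[0,0,54]],P)[0].astype(int)
for y in range(u[1]-70,u[1]+60,10): print(y,[tuple(w[y,x]) and int(w[y,x].sum())//3 for x in range(u[0]-50,u[0]+52,3)])
a=np.radians(np.array([51,141,231,321]));print("pegs exp",proj("wrist",np.c_[548+116*np.cos(a),110.5+116*np.sin(a),[110]*4],P).round().tolist())
E
```

```text
clock: 24.0
ee_pos: [468.6, 102.6, 63.1]
tool_rot: [-3.141, -0.0, 1.673]
force: [0.5, -0.6, -1.0]
gripper_width: 0.797
grasp_force: 0.0
clock: 24.8
ee_pos: [468.5, 102.6, 213.0]
tool_rot: [3.141, 0.0, 1.673]
force: [-0.5, -0.4, -0.4]
gripper_width: 0.802
grasp_force: 0.0
[468.45533792 102.56811847 213.03567682]
lip inner expected [[283.0, 129.0], [231.0, 129.0], [281.0, 216.0], [233.0, 216.0]]
hare base [[275.0, 134.0], [240.0, 134.0], [274.0, 209.0], [241.0, 209.0]]
hub [[333. 173.]]
102 [58, 47, 40, 40, 37, 41, 45, 120, 214, 215, 213, 213, 214, 214, 213, 213, 138, 136, 137, 138, 137, 214, 215, 215, 215, 215, 215, 92, 141, 170, 190, 172, 172, 191]
112 [32, 30, 38, 31, 33, 87, 214, 215, 214, 213, 215, 213, 213, 214, 214, 215, 215, 214, 214, 215, 212, 213, 213, 214, 213, 214, 213, 112, 139, 165, 161, 156, 161, 181]
122 [31, 31, 31, 40, 215, 217, 217, 217, 217, 218, 217, 216, 219, 218, 219, 217, 219, 218, 219, 219, 220, 219, 220, 219, 219, 219, 219, 148, 153, 155, 153, 155, 152, 150]
132 [37, 39, 37, 212, 214, 214, 215, 151, 127, 191, 177, 193, 195, 177, 172, 196, 170, 186, 172, 175, 1
[... 957 characters left out ...]
, 138, 89, 109, 105, 110, 117, 117, 116, 115, 119, 116, 123, 122, 122, 125, 123, 108, 122, 75, 98, 142, 143, 141, 144, 144, 142, 142]
202 [16, 12, 47, 147, 143, 143, 147, 146, 89, 108, 87, 107, 123, 130, 123, 120, 121, 127, 126, 125, 126, 129, 127, 106, 139, 81, 106, 146, 149, 146, 146, 149, 147, 147]
212 [20, 27, 20, 32, 140, 140, 140, 142, 90, 96, 117, 110, 105, 101, 118, 144, 148, 128, 108, 99, 95, 94, 103, 105, 122, 85, 118, 145, 144, 145, 143, 145, 143, 143]
222 [24, 29, 16, 26, 22, 82, 147, 149, 149, 147, 147, 144, 148, 149, 219, 221, 219, 220, 220, 221, 148, 146, 149, 147, 148, 149, 72, 85, 91, 87, 89, 93, 90, 87]
pegs exp [[456.0, 88.0], [254.0, 90.0], [255.0, 269.0], [427.0, 269.0]]
```

Run:
```python
from h import *
w=cv2.imread("pics/w11.png"); w10=cv2.imread("pics/w10.png")
hsv=cv2.cvtColor(w,cv2.COLOR_BGR2HSV)
for y in range(124,224,4): print(y,"S",[int(v) for v in hsv[y,228:290:3,1]],"V",[int(v) for v in hsv[y,228:290:3,2]])
```

```text
124 S [90, 92, 89, 89, 90, 90, 89, 88, 90, 88, 90, 90, 86, 87, 88, 88, 88, 89, 90, 89, 169] V [252, 252, 252, 253, 253, 253, 253, 253, 253, 253, 253, 253, 253, 253, 253, 253, 253, 253, 253, 253, 225]
128 S [161, 170, 168, 170, 168, 168, 168, 171, 169, 168, 168, 168, 167, 169, 168, 168, 169, 169, 170, 167, 91] V [203, 201, 221, 221, 221, 221, 222, 221, 222, 221, 222, 222, 223, 222, 221, 223, 222, 223, 221, 224, 252]
132 S [153, 166, 129, 138, 128, 126, 139, 139, 125, 140, 134, 141, 138, 126, 135, 131, 132, 136, 139, 168, 91] V [221, 195, 250, 242, 251, 252, 241, 237, 252, 235, 248, 237, 239, 252, 246, 249, 248, 246, 240, 224, 252]
136 S [142, 168, 139, 117, 139, 142, 114, 113, 113, 110, 111, 109, 109, 110, 108, 143, 137, 141, 145, 170, 88] V [226, 196, 235, 254, 235, 224, 204, 210, 194, 192, 197, 203, 206, 197, 181, 233, 242, 232, 222, 224, 253]
140 S [142, 169, 128, 124, 132, 109, 106, 103, 113, 111, 109, 113, 106, 107, 111, 134, 135, 139, 142, 168, 98] V [216, 198, 251, 252, 249, 190, 229, 232, 223, 225, 234, 237, 243, 238, 219, 250, 245, 235, 240, 223, 250]
144 S [139, 170, 130, 13
[... 3670 characters left out ...]
6, 139, 140, 134, 172, 192, 130, 142, 174]
212 S [117, 164, 143, 145, 145, 141, 138, 131, 137, 138, 136, 134, 127, 125, 148, 143, 143, 146, 174, 129, 116] V [181, 138, 136, 165, 155, 148, 140, 161, 199, 205, 175, 148, 133, 126, 133, 146, 148, 173, 133, 158, 184]
216 S [117, 171, 174, 165, 162, 164, 173, 165, 167, 172, 168, 169, 173, 159, 165, 160, 171, 164, 169, 128, 114] V [178, 139, 113, 124, 126, 123, 121, 187, 188, 185, 187, 124, 124, 125, 124, 126, 125, 126, 137, 149, 175]
220 S [115, 115, 117, 118, 116, 118, 120, 102, 100, 99, 99, 101, 106, 117, 119, 119, 119, 121, 117, 167, 164] V [180, 175, 176, 175, 173, 173, 172, 250, 251, 251, 250, 251, 245, 175, 175, 176, 172, 175, 178, 110, 134]
```

By saturation, the hare fills rows 135–210 and columns 240–275. That matches the expected upright base (134–209, 240–275), centred inside the lips. The gripper is clear of everything, so I'm handing in.

```bash
python3 -m handwheel '[[[0,0,0],0],[[0,0,0],0],[[0,0,0],0],[[0,0,0],0]]' && python3 -c "
from workcell import env
print(env.sign_off())"
```

```text
clock: 25.25
ee_pos: [468.4, 102.5, 212.6]
tool_rot: [-3.141, -0.0, 1.673]
force: [0.4, 0.2, 0.2]
gripper_width: 0.803
grasp_force: 0.0
the job is handed in; nothing more can be done
None
```

The job is handed in at about 25 s with no verdict returned: the turntable is one click anticlockwise, the owl and blocks were standing after the turn, and the hare measures upright, centred and let go inside the lips at the pointer.

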